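# Put the long ruler away from the sketch box

### The job

Two thin metal rulers lie flat on the closed sketch box, too thin to pick up where they lie. Slide the long one lengthwise over one end of the box until about 6 cm of it sticks out, take hold of that free end, lift the ruler off and lay it down gently, flat in the wooden tray. Leave the short ruler where it is.

Things in the scene. Friction and masses are not known exactly. Their poses are not given: they have to be found in the camera images.
- long_ruler: The longer of two flat aluminium rulers with dark tick marks: 240 mm long (its y axis), 40 mm wide (its x axis), 3 mm thick, 65 to 105 g, smooth. It starts lying flat on the sketch box, roughly along the box's y axis, in either of two lanes. Origin: centre of its underside, z up. It slides on the box under a light press from above (5 to 15 N) with closed fingertips.
- short_ruler: The shorter ruler, otherwise alike: 150 mm long (y axis), 40 mm wide (x axis), 3 mm thick, about 50 g. It lies beside the long one on the box, 60 to 85 mm of bare wood between them. Origin: centre of its underside.
- sketch_box: Closed varnished wooden sketch box, fixed to the table: 220 mm (x axis) by 280 mm (y axis), 60 mm high, flat top. Origin: centre of its underside, on the table; z up. The rulers lie on its top, 60 mm above the table; its two ends are at 140 mm along its plus and minus y axis, and the minus y end faces the tray. Beyond the ends nothing stands higher than the tray, so fingers can reach below the level of the top.
- tray: Open shallow plywood tray, fixed to the table: 160 mm (x axis) by 310 mm (y axis), 30 mm high, walls 6 mm thick, inner floor 6 mm above the table. Origin: centre of its underside; z up. The ruler goes in lying along the tray's y axis.
Mind the look-alikes: they are no part of the job. What is shaped like the long_ruler but blue or red is not meant.

How it is judged:
On the way, in this order (a step that is already met when the one before it is completed fails the run):
1. the long ruler still rests flat on the sketch box but sticks out at least 3 cm past one end of it ((y of long_ruler in the frame of sketch_box above 0.05 m or y of long_ruler in the frame of sketch_box below -0.05 m) and angle between the y axis of long_ruler and the y axis of sketch_box, either way round below 0.35 rad and angle between long_ruler's own z axis and vertical below 0.1 rad and contact force between long_ruler and sketch_box above 0.05 N and x of long_ruler in the frame of sketch_box between -0.11 and 0.11 m), for 0.2 s.
2. the long ruler is held in the fingers, lifted at least 1 cm off the sketch box (contact force between long_ruler and the fingers above 0.5 N and height (world z) of long_ruler above 0.07 m and contact force between long_ruler and sketch_box below 0.02 N), for 0.2 s.
At the end, for the whole second after the job is handed in: The long ruler lies flat and still on the tray's floor, inside its walls, let go (its centre within 60 mm across and 35 mm along of the tray's centre, underside less than 12 mm above the table, tilt under 0.06 rad); the short ruler lies on the sketch box within 25 mm of where it was (x of long_ruler in the frame of tray between -0.06 and 0.06 m and y of long_ruler in the frame of tray between -0.035 and 0.035 m and z of long_ruler in the frame of tray below 0.012 m and angle between long_ruler's own z axis and vertical below 0.06 rad and linear speed of long_ruler below 0.02 m/s and distance of short_ruler from where it was at the start of the episode below 0.025 m and height (world z) of short_ruler above 0.055 m); the robot touches nothing.
It fails at once if the long ruler is dropped from more than about 3 cm (falls faster than 0.8 m/s out of the fingers) (linear speed of long_ruler above 0.8 m/s and contact force between long_ruler and the fingers below 0.01 N).
It also fails if it takes over 48 s, if anything falls off the work surface, if the arm or the gripper's body presses on something with over 40 N, if the wrist force passes 120 N, or if a joint passes its speed limit or range.

### The arm

A 7-joint arm with a two-finger parallel gripper is mounted at the origin on the work surface. World frame = base frame: x ahead of the robot, y to its left, z up, the work surface at z = 0. Lengths are in m, angles in rad, forces in N, time in s.
With the tool pointing down it reaches from about 0.4 to 0.85 m from the base axis. Payload 10.4 kg.
Tool frame: the origin (TCP) lies between the finger pads; the fingertips stand 17 mm ahead of it and the grasp point (between the pads) lies 2 mm behind it; z points along the fingers, y is the line along which they close (so a half turn about z gives the same grasp; the last joint's range is limited). The gripper opens to 85 mm and grips with 20 to 120 N. Pads are 22 mm wide; open, the fingers measure 114 mm over their backs; the gripper's body (76 mm by 85 mm) begins 54 mm behind the grasp point. The pads swing forward as they close: fully open they stand 13 mm farther back than shut.
Start: joints at [-1.318, 0.332, -0.065, 1.46, 0.022, 1.35, -0.088], TCP at [0.17, 0.601, 0.227] pointing down, gripper open.
Joint ranges: [-2.6, 2.6], [-0.5, 2.12], [-1.47, 1.34], [0.16, 2.42], [-1.27, 4.41], [0.06, 2.06], [-2.6, 2.6]. Speed limits (rad/s): [2.22, 2.22, 2.79, 2.79, 3.14, 3.14, 3.14].

### API

Orientations are given as a unit quaternion [x, y, z, w].
In Python, from workcell import readout, imaging, manip gives the robot as it stands. The module is installed in compiled form; this text tells all that it offers.
- The arm moves only by the shell command python3 -m crank 'ROWS' [OPENING] [FORCE]. ROWS is JSON, a list of rows, each a list of 4 numbers: the shift along the tool's x, y, z as a fraction of full scale, then the turn about the tool's z as a fraction of full scale. In form: [[x, y, z, yaw], ...]. A call has 1 to 5 rows; each row is the pose to reach, as a shift and turn from the pose commanded when the call began, along the tool's axes at that moment; what a row does not reach only later rows make up. Full scale, the value 1, is 400 mm for a shift and 60 degrees for a turn. A row lasts 1/12 s, in which the tool goes at most 41.7 mm and 7.16 degrees, less where a joint would pass 70% of its speed; a pose out of reach is approached as far as the arm can. A call with a number of a shift or a turn outside -1 to 1 is refused whole. A call with a gripper value outside its range is refused whole. OPENING is the gripper command: -1 is shut, 1 is fully open, values between are in proportion, set as the call begins (- or left out, the last holds). The fingers move at their own pace and stop on an object; FORCE is the grip in N (left out, the last holds). Time passes only in rows, so rows that repeat a pose let the fingers close. It gives the time, the measured TCP pose, the force, the opening and the grip force at its end, in the units of the state.
- readout.get_obs(): the state, without advancing time (a new reading comes with each control period).
- imaging.camera(name): name is "side" or "top"; returns a dict with "color" (420x560x3 uint8, red, green, blue), "fx", "fy", "cx", "cy" (pixels), "k1" (the pictures are not rectified: a ray, as slopes to the right and down, at radius r is drawn at 1 + k1 r^2 times it, then the intrinsics apply), "rvec" (rotation vector, rad) and "tvec" (3), from world to camera coordinates, as OpenCV has them. Camera axes: x right, y down, z forward; pixel columns grow to the right and rows downward; lengths in m; the calibration is good to about 2 mm. A picture is of the moment at which its call begins. There is no depth.
- manip.hand_in(): hands the job in; it is judged then, once.
The state is a dict: "clock": time; "joint_pos": joint angles; "joint_velocities": joint speeds; "tau": joint torques, N m; "position": TCP position; "ee_rot": TCP orientation; "ft_force": force on the tool from outside, world axes, zero at the start; "torque": the same for the moment, N m; "grip_width": opening from 0.0 (shut) to 1.0 (fully open); "grasp_force": force on a finger pad.
Only numpy, scipy, OpenCV 4.12 (cv2) and the standard library are available. Lean on these libraries where they do the work, as an engineer would, in place of code of your own. Each camera call takes 0.05 s, during which the arm holds its last target. There are 200 camera calls.

## Working session

There is one attempt and no reset: what is moved stays moved. The work goes in short steps, Python scripts to look and compute and a shell command to move; the robot and the scene stay as the last step left them, time stands still between calls to the robot, and variables do not carry over. Pictures are saved under pics/ and viewed, at most 12 in all, crops included, and the job is handed in when it is done.

```bash
mkdir -p pics; cat > h.py <<'E'
import numpy as np, cv2
from scipy.spatial.transform import Rotation as R
from workcell import readout, imaging, manip
def snap(cam,name):
    c=imaging.camera(cam); cv2.imwrite(f'pics/{name}.png',c['color'][:,:,::-1]); 
    np.savez(f'pics/{name}.npz',**{k:v for k,v in c.items() if k!='color'}); return c
def world(c,px,z):
    Rm=cv2.Rodrigues(np.array(c['rvec'],float))[0]; t=np.array(c['tvec'],float).ravel(); out=[]
    for u,v in px:
        d=np.array([(u-c['cx'])/c['fx'],(v-c['cy'])/c['fy']]); s=d.copy()
        for _ in range(30): s=d/(1+c['k1']*(s@s))
        ray=Rm.T@np.r_[s,1]; o=-Rm.T@t; out.append(o+ray*(z-o[2])/ray[2])
    return np.array(out)
def rows(target):  # world point -> tool-axis fractions
    o=readout.get_obs(); return R.from_quat(o['ee_rot']).inv().apply(np.array(target)-o['position'])/0.4
E
python3 - <<'E'
from h import *
snap('top','t0');snap('side','s0');o=readout.get_obs()
print(o['clock'],o['position'],R.from_quat(o['ee_rot']).as_matrix().round(3),o['ft_force'],o['grip_width'])
E
```

```text
0.1 [0.17010716 0.60105001 0.22619409] [[-0.962  0.272 -0.   ]
 [ 0.272  0.962 -0.001]
 [-0.    -0.001 -1.   ]] [-0.52882611  0.47511805 -0.11404186] 0.9969481400521014
```

View pics/t0.png

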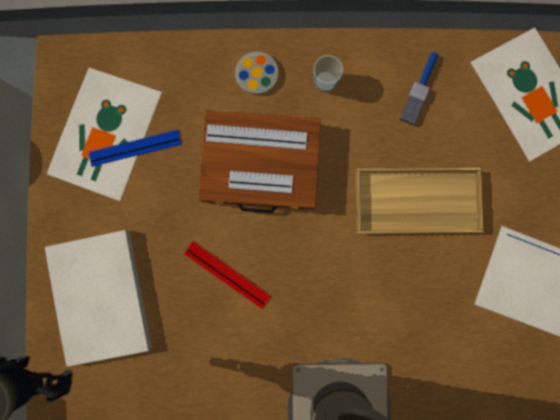

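View pics/s0.png

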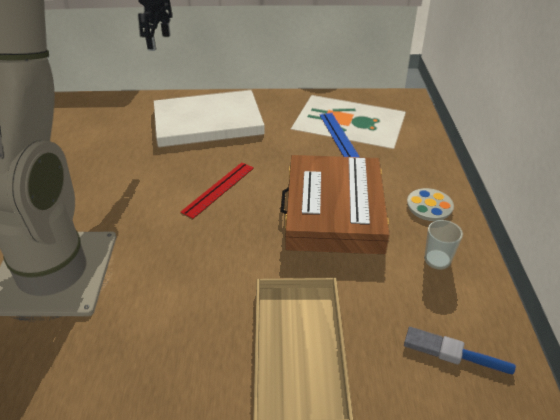

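The top view shows the long ruler on the far side of the box at about (207,133)–(307,140) and the short one at about (229,181)–(293,184). The tray spans (357,169)–(482,234), to the right of the box. The blue and red rulers are decoys lying elsewhere.

```bash
cat >> h.py <<'E'
def ruler(c,box,z,show=True):
    x0,y0,x1,y1=box; im=c['color']; hsv=cv2.cvtColor(im,cv2.COLOR_RGB2HSV)
    m=np.zeros(im.shape[:2],np.uint8); m[y0:y1,x0:x1]=((hsv[y0:y1,x0:x1,1]<80)&(hsv[y0:y1,x0:x1,2]>90))*255
    m=cv2.morphologyEx(m,cv2.MORPH_CLOSE,np.ones((5,5)))
    cs=sorted(cv2.findContours(m,0,2)[0],key=cv2.contourArea)[::-1]
    k=world(c,cs[0][:,0].astype(float),z)[:,:2]
    r=cv2.minAreaRect((k*1000).astype(np.float32)); p=cv2.boxPoints(r)
    e=p[1]-p[0]; f=p[2]-p[1]; e=e if np.hypot(*e)>np.hypot(*f) else f
    print('ctr',np.round(r[0],1),'size',np.round(r[1],1),'ang',round(np.degrees(np.arctan2(e[1],e[0]))%180,2)); return r
E
python3 - <<'E'
from h import *
t=imaging.camera('top');s=imaging.camera('side')
for b in((200,118,312,155),(222,165,300,198)): ruler(t,b,.063)
for b in((346,150,374,228),(298,165,326,220)): ruler(s,b,.063)
print('box top',world(t,[(207,111),(321,118),(316,208),(200,204)],.06).round(3))
print('box side',world(s,[(290,156),(383,157),(386,237),(286,236)],.06).round(3))
print('tray top',world(t,[(356,169),(481,168),(483,233),(358,234)],.03).round(3))
print('tray side',world(s,[(257,280),(336,279)],.03).round(3))
E
```

```text
ctr [668.6 199.2] size [242.   42.3] ang 84.67
ctr [559.6 189.3] size [152.7  42.2] ang 85.1
ctr [669.3 209.7] size [271.2  41.9] ang 84.69
ctr [558.4 185.5] size [154.4  41.1] ang 85.92
box top [[0.733 0.319 0.06 ]
 [0.713 0.043 0.06 ]
 [0.496 0.058 0.06 ]
 [0.507 0.334 0.06 ]]
box side [[0.514 0.329 0.06 ]
 [0.747 0.322 0.06 ]
 [0.707 0.034 0.06 ]
 [0.498 0.041 0.06 ]]
tray top [[ 0.593 -0.043  0.03 ]
 [ 0.594 -0.356  0.03 ]
 [ 0.433 -0.355  0.03 ]
 [ 0.434 -0.045  0.03 ]]
tray side [[ 0.438 -0.054  0.03 ]
 [ 0.596 -0.054  0.03 ]]
```

```bash
python3 -m crank '[[-0.5,-0.2,0,0.58],[-0.5,-0.2,0,0.58],[-0.5,-0.2,0,0.58],[-0.5,-0.2,0,0.58],[-0.5,-0.2,0,0.58]]' -1 20
cat > to.py <<'E'
import sys
from h import *
x,y,z,a=map(float,sys.argv[1:5]); o=readout.get_obs(); M=R.from_quat(o['ee_rot']).as_matrix()
cur=np.degrees(np.arctan2(M[1,1],M[0,1])); dy=((a-cur+90)%180-90)
print('t',round(o['clock'],2),'pos',np.round(o['position'],4),'yang',round(cur,2),'F',np.round(o['ft_force'],1),'w',round(o['grip_width'],3),'g',round(float(np.max(o['grasp_force'])),1))
print('rows',rows([x,y,z]).round(4),'yaw',round(-dy/60,4))
E
python3 to.py 0.6705 0.22 0.2 -5.3
```

```text
clock: 0.62
position: [0.3365, 0.4727, 0.2269]
ee_rot: [0.43, 0.903, 0.0, -0.0]
ft_force: [1.4, 1.3, 0.1]
grip_width: 0.3
grasp_force: 0.0
t 0.62 pos [0.3365 0.4727 0.2269] yang 39.04 F [1.4 1.3 0.1] w 0.3 g 0.0
rows [-1.0167  0.2507  0.0671] yaw 0.7389
```

```bash
python3 -m crank '[[-0.5,0.12,0.03,0.55],[-0.5,0.12,0.03,0.55],[-0.5,0.12,0.03,0.55],[-0.5,0.12,0.03,0.55],[-0.5,0.12,0.03,0.55]]' >/dev/null
python3 to.py 0.6705 0.22 0.13 -5.3
```

```text
t 1.03 pos [0.5009 0.3483 0.2149] yang 5.98 F [ 0.7 -0.2 -0.1] w -0.006 g 0.0
rows [-0.3632  0.3883  0.2123] yaw 0.188
```

```bash
python3 -m crank '[[-0.36,0.39,0.21,0.17],[-0.36,0.39,0.21,0.17],[-0.36,0.39,0.21,0.17],[-0.36,0.39,0.21,0.17],[-0.36,0.39,0.21,0.17]]' >/dev/null
python3 -m crank '[[0,0,0,0],[0,0,0,0],[0,0,0,0]]' >/dev/null
python3 to.py 0.6705 0.22 0.09 -5.3
```

```text
t 1.7 pos [0.6551 0.236  0.1379] yang -3.8 F [-0.3  1.   0.5] w 0.002 g 0.0
rows [-0.0373  0.0412  0.1197] yaw 0.025
```

```bash
python3 -m crank '[[-0.037,0.041,0.06,0.025],[-0.037,0.041,0.1,0.025],[-0.037,0.041,0.12,0.025],[-0.037,0.041,0.12,0.025],[-0.037,0.041,0.12,0.025]]' >/dev/null
python3 -m crank '[[0,0,0.02,0],[0,0,0.02,0]]' >/dev/null
python3 to.py 0.6705 0.22 0.08 -5.3; python3 -c "
from h import *;snap('side','s1')"
```

```text
t 2.28 pos [0.6704 0.2206 0.0822] yang -5.23 F [-0.1 -0.3 -0.4] w -0.0 g 0.0
rows [-0.0016  0.0004  0.0055] yaw 0.0012
```

View pics/s1.png

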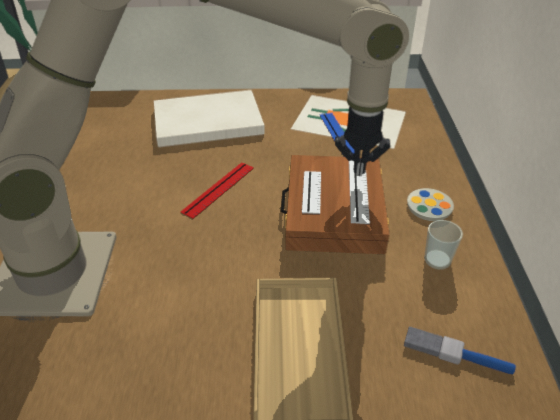

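The closed fingertips are just above the long ruler at about (360,172), on its far half. I'll press down in small steps.

```bash
python3 -m crank '[[0,0,0.004,0],[0,0,0.007,0],[0,0,0.007,0],[0,0,0.007,0]]'; 
```

```text
clock: 2.67
position: [0.6708, 0.2197, 0.0796]
ee_rot: [0.739, 0.674, 0.0, -0.0]
ft_force: [0.1, 0.7, 0.1]
grip_width: 0.002
grasp_force: 0.0
```

```bash
python3 -m crank '[[0,0,0.003,0],[0,0,0.005,0],[0,0,0.005,0]]'; 
```

```text
clock: 2.92
position: [0.6707, 0.2196, 0.0772]
ee_rot: [0.739, 0.674, -0.0, -0.0]
ft_force: [-0.9, 0.3, 0.1]
grip_width: -0.001
grasp_force: 0.0
```

```bash
python3 -m crank '[[0,0,0.003,0],[0,0,0.004,0],[0,0,0.004,0]]'; 
```

```text
clock: 3.17
position: [0.6707, 0.2196, 0.0757]
ee_rot: [0.739, 0.674, -0.0, -0.0]
ft_force: [-0.9, -0.5, -0.2]
grip_width: 0.001
grasp_force: 0.0
```

```bash
python3 -m crank '[[0,0,0.002,0],[0,0,0.004,0],[0,0,0.004,0]]'; 
```

```text
clock: 3.42
position: [0.6707, 0.2196, 0.0741]
ee_rot: [0.739, 0.674, -0.0, -0.0]
ft_force: [0.4, -0.4, 0.1]
grip_width: 0.004
grasp_force: 0.0
```

```bash
python3 -m crank '[[0,0,0.002,0],[0,0,0.004,0],[0,0,0.004,0]]'; 
```

```text
clock: 3.67
position: [0.6707, 0.2196, 0.0724]
ee_rot: [0.739, 0.674, -0.0, -0.0]
ft_force: [-0.2, 0.0, -0.7]
grip_width: -0.003
grasp_force: 0.0
```

```bash
python3 -c "
from h import *;c=imaging.camera('side')['color'][130:250,270:410,::-1];t=imaging.camera('top')['color'][95:215,190:330,::-1]
cv2.imwrite('pics/c2.png',cv2.resize(np.hstack([c,t]),None,fx=2.85,fy=2.85,interpolation=2))"
```

```text
(no output)
```

View pics/c2.png

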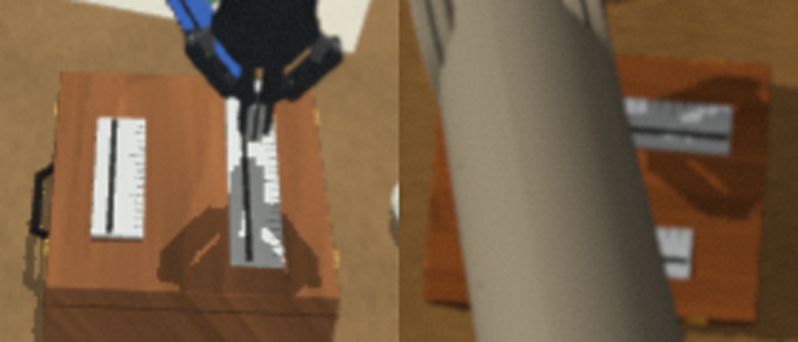

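The fingertips sit on the ruler's centre line in the side view, at about (360,177). There's no contact yet, so I'll keep going down.

```bash
python3 -c "
from h import *
c=np.load('pics/s1.npz');print(world(c,[(360.5,177)],.063))"
python3 -m crank '[[0,0,0.002,0],[0,0,0.004,0],[0,0,0.004,0]]'; 
```

```text
[[0.6790063  0.23703981 0.063     ]]
clock: 4.02
position: [0.6706, 0.2196, 0.0708]
ee_rot: [0.739, 0.674, -0.0, -0.0]
ft_force: [0.0, 0.2, 0.4]
grip_width: 0.002
grasp_force: 0.0
```

```bash
python3 -m crank '[[0,0,0.002,0],[0,0,0.004,0],[0,0,0.004,0]]'; 
```

```text
clock: 4.27
position: [0.6706, 0.2196, 0.0692]
ee_rot: [0.739, 0.674, -0.0, -0.0]
ft_force: [0.6, -0.1, 0.3]
grip_width: 0.002
grasp_force: 0.0
```

```bash
python3 -m crank '[[0,0,0.002,0],[0,0,0.004,0],[0,0,0.004,0]]'; 
```

```text
clock: 4.52
position: [0.6707, 0.2196, 0.0676]
ee_rot: [0.739, 0.674, -0.0, -0.0]
ft_force: [0.2, 0.2, -0.1]
grip_width: 0.001
grasp_force: 0.0
```

```bash
python3 -m crank '[[0,0,0.002,0],[0,0,0.004,0],[0,0,0.004,0]]'; 
```

```text
clock: 4.77
position: [0.6707, 0.2196, 0.066]
ee_rot: [0.739, 0.674, -0.0, -0.0]
ft_force: [-0.6, 0.2, -0.8]
grip_width: -0.002
grasp_force: 0.0
```

```bash
python3 -m crank '[[0,0,0.002,0],[0,0,0.004,0],[0,0,0.004,0]]'; python3 -c "
from h import *;c=imaging.camera('side')['color'][130:250,270:410,::-1]
cv2.imwrite('pics/c3.png',cv2.resize(c,None,fx=4.5,fy=4.5,interpolation=2))"
```

```text
clock: 5.02
position: [0.6707, 0.2196, 0.0645]
ee_rot: [0.739, 0.674, -0.0, -0.0]
ft_force: [-0.0, -0.4, 0.5]
grip_width: -0.0
grasp_force: 0.0
```

View pics/c3.png

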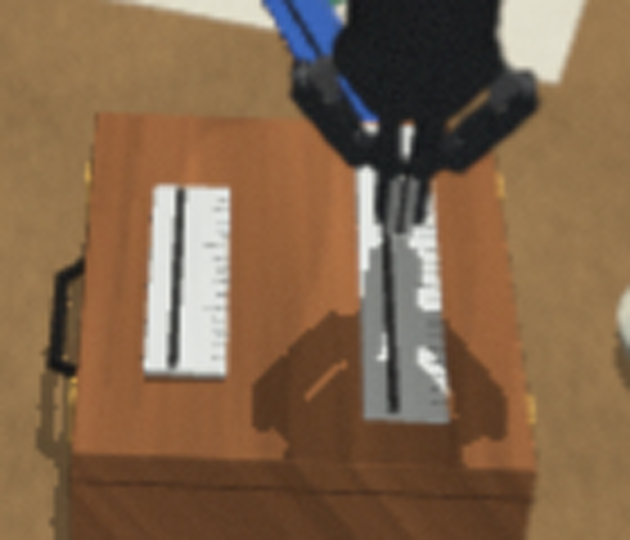

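The tips are at about (359,182) and their shadow starts right at them, so contact is close. The reported z looks offset from the real one.

```bash
python3 -c "
from h import *
c=np.load('pics/s1.npz')
for z in (.063,.068,.073,.078): print(world(c,[(359,181.8)],z))"
python3 -m crank '[[0,0,0.002,0],[0,0,0.003,0],[0,0,0.003,0]]'; 
```

```text
[[0.67308842 0.21862478 0.063     ]]
[[0.67179757 0.21224179 0.068     ]]
[[0.67050672 0.20585881 0.073     ]]
[[0.66921587 0.19947582 0.078     ]]
clock: 5.32
position: [0.6707, 0.2196, 0.0633]
ee_rot: [0.739, 0.674, -0.0, -0.0]
ft_force: [0.5, 0.5, -0.5]
grip_width: 0.001
grasp_force: 0.0
```

```bash
python3 -m crank '[[0,0,0.002,0],[0,0,0.003,0],[0,0,0.003,0]]'; 
```

```text
clock: 5.57
position: [0.6707, 0.2196, 0.0621]
ee_rot: [0.739, 0.674, -0.0, -0.0]
ft_force: [-0.1, 0.6, 0.3]
grip_width: 0.0
grasp_force: 0.0
```

```bash
python3 -m crank '[[0,0,0.002,0],[0,0,0.004,0],[0,0,0.004,0]]'; 
```

```text
clock: 5.82
position: [0.6706, 0.2196, 0.0604]
ee_rot: [0.739, 0.674, -0.0, -0.0]
ft_force: [-0.9, -1.0, -0.9]
grip_width: 0.001
grasp_force: 0.0
```

```bash
python3 -m crank '[[0,0,0.002,0],[0,0,0.003,0],[0,0,0.003,0]]'; 
```

```text
clock: 6.07
position: [0.6707, 0.2196, 0.0593]
ee_rot: [0.739, 0.674, -0.0, -0.0]
ft_force: [0.1, -0.0, 0.2]
grip_width: 0.001
grasp_force: 0.0
```

```bash
python3 -m crank '[[0,0,0.002,0],[0,0,0.003,0],[0,0,0.003,0]]'; 
```

```text
clock: 6.32
position: [0.6709, 0.2197, 0.0589]
ee_rot: [0.739, 0.674, 0.0, -0.0]
ft_force: [-2.4, -0.3, 5.8]
grip_width: -0.002
grasp_force: 2.4
```

```bash
python3 -m crank '[[0,0,0.0025,0],[0,0,0.0025,0],[-0.01,0,0.0025,0],[-0.03,0,0.0025,0],[-0.05,0,0.0025,0]]'; 
```

```text
clock: 6.73
position: [0.6699, 0.2017, 0.0589]
ee_rot: [0.738, 0.674, 0.002, -0.0]
ft_force: [0.1, 4.3, 6.4]
grip_width: 0.001
grasp_force: 3.7
```

```bash
python3 -m crank '[[-0.02,0,0.001,0],[-0.04,0,0.001,0],[-0.06,0,0.001,0],[-0.08,0,0.001,0],[-0.1,0,0.001,0]]'
python3 - <<'E'
from h import *
s=imaging.camera('side')
ruler(s,(330,180,385,275),.063); 
E
```

```text
clock: 7.15
position: [0.6666, 0.1617, 0.0588]
ee_rot: [0.739, 0.674, 0.002, 0.0]
ft_force: [1.3, 4.2, 9.0]
grip_width: -0.0
grasp_force: 4.6
ctr [661.7 113.3] size [192.6  42.5] ang 85.2
```

```bash
python3 -m crank '[[-0.02,0,0,0],[-0.04,0,0,0],[-0.06,0,0,0],[-0.08,0,0,0],[-0.1,0,0,0]]'
python3 -m crank '[[0,0,0,0],[0,0,0,0],[0,0,0,0]]'
python3 - <<'E'
from h import *
s=snap('side','s4')
ruler(s,(330,180,385,290),.063); 
E
```

```text
clock: 7.62
position: [0.663, 0.1218, 0.0588]
ee_rot: [0.739, 0.674, 0.002, 0.0]
ft_force: [-0.1, 4.7, 9.0]
grip_width: 0.0
grasp_force: 4.7
clock: 7.87
position: [0.663, 0.1194, 0.0588]
ee_rot: [0.739, 0.673, 0.001, 0.001]
ft_force: [-1.3, -2.2, 10.5]
grip_width: -0.002
grasp_force: 5.6
ctr [657.8  68. ] size [188.5  42.2] ang 84.98
```

View pics/s4.png

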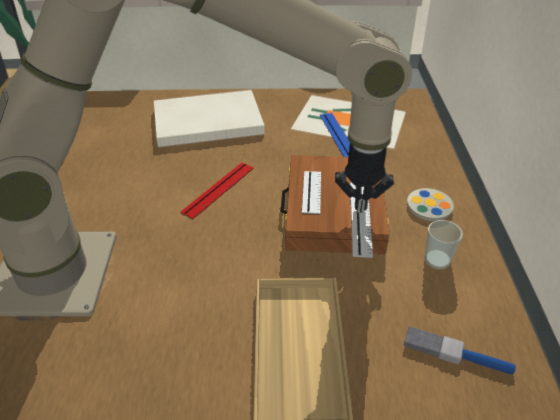

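The ruler now sticks out to about (362,255), roughly 65 mm past the box end. The short ruler hasn't moved. Next I lift and go to the free end.

```bash
python3 -m crank '[[0,0,-0.08,0],[0,0,-0.16,0],[0,0,-0.16,0]]' >/dev/null; python3 to.py 0.6525 0.018 0.11 -5.0
```

```text
t 8.17 pos [0.6647 0.1203 0.1276] yang -5.32 F [1.6 0.1 0.9] w 0.0 g 0.0
rows [-0.2576 -0.0071  0.0431] yaw -0.0054
```

```bash
python3 -m crank '[[-0.08,-0.002,0,0],[-0.17,-0.004,0,0],[-0.255,-0.007,0,-0.005],[-0.255,-0.007,0,-0.005],[-0.255,-0.007,0,-0.005]]' 0.5 >/dev/null;python3 -m crank '[[0,0,0,0],[0,0,0,0]]' >/dev/null
python3 to.py 0.6525 0.018 0.042 -5.0
python3 - <<'E'
from h import *
s=imaging.camera('side');t=imaging.camera('top')
ruler(s,(330,180,385,290),.063)
c=s['color'][130:300,270:430,::-1];t=t['color'][90:260,200:360,::-1]
cv2.imwrite('pics/c5.png',cv2.resize(np.hstack([c,t]),None,fx=2.5,fy=2.5,interpolation=2))
E
```

```text
t 8.75 pos [0.6494 0.0204 0.1206] yang -4.9 F [-0.2  0.3 -0. ] w 0.752 g 0.0
rows [-0.0056  0.0082  0.1966] yaw 0.0017
ctr [651.6  76.8] size [204.9  56.7] ang 85.26
```

View pics/c5.png

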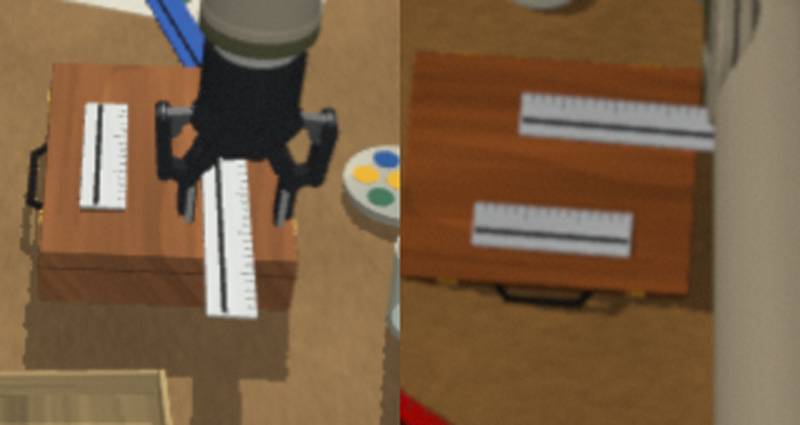

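The fingers straddle the ruler in the side view, with tips near (345,215) and (383,216). The free end is clear of the box, so I descend.

```bash
python3 -m crank '[[-0.006,0.008,0.04,0],[-0.006,0.008,0.09,0],[-0.006,0.008,0.13,0],[-0.006,0.008,0.16,0],[-0.006,0.008,0.16,0]]' >/dev/null;python3 -m crank '[[0,0,0.02,0],[0,0,0.034,0],[0,0,0.034,0]]' >/dev/null
python3 to.py 0.6525 0.018 0.042 -5.0
python3 - <<'E'
from h import *
s=imaging.camera('side');t=imaging.camera('top')
c=s['color'][150:300,290:430,::-1]
cv2.imwrite('pics/c6.png',cv2.resize(c,None,fx=4,fy=4,interpolation=2))
E
```

```text
t 9.52 pos [0.6521 0.0163 0.0426] yang -4.98 F [-0.7 -0.4  0.5] w 0.751 g 0.0
rows [0.0043 0.0007 0.0016] yaw 0.0003
```

View pics/c6.png

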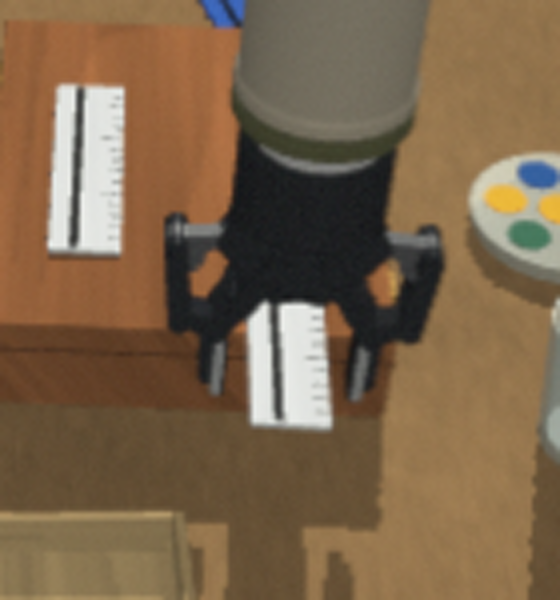

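```bash
python3 -c "
from h import *
c=np.load('pics/s4.npz')
for z in (.045,.05,.055,.06): print(z,world(c,[(343.3,248),(379.3,249.5)],z)[:,:2].round(4).tolist())"
```

```text
0.045 [[0.6167, 0.0185], [0.6915, 0.0128]]
0.05 [[0.6158, 0.0135], [0.6901, 0.0078]]
0.055 [[0.6149, 0.0085], [0.6888, 0.0029]]
0.06 [[0.614, 0.0035], [0.6874, -0.0021]]
```

The tips are at about z 0.055, below the ruler's underside, and centred on it. Closing now.

```bash
python3 -m crank '[[0,0,0,0],[0,0,0,0],[0,0,0,0],[0,0,0,0],[0,0,0,0]]' -1 80 >/dev/null; python3 -m crank '[[0,0,0,0],[0,0,0,0],[0,0,0,0],[0,0,0,0]]'
```

```text
clock: 10.37
position: [0.6526, 0.016, 0.0436]
ee_rot: [0.737, 0.676, 0.0, 0.0]
ft_force: [-0.9, -0.4, 5.8]
grip_width: 0.43
grasp_force: 79.6
```

```bash
python3 -m crank '[[0,0,-0.01,0],[0,0,-0.03,0],[0,0,-0.06,0],[0,0,-0.09,0],[0,0,-0.12,0]]' -1 110 >/dev/null; python3 -m crank '[[0,0,-0.02,0],[0,0,-0.04,0],[0,0,-0.04,0],[0,0,-0.04,0]]'
python3 - <<'E'
from h import *
snap('side','s7')
E
```

```text
clock: 11.12
position: [0.6524, 0.0162, 0.1076]
ee_rot: [0.737, 0.676, 0.0, 0.0]
ft_force: [-1.1, 0.4, -1.9]
grip_width: 0.419
grasp_force: 109.8
```

View pics/s7.png

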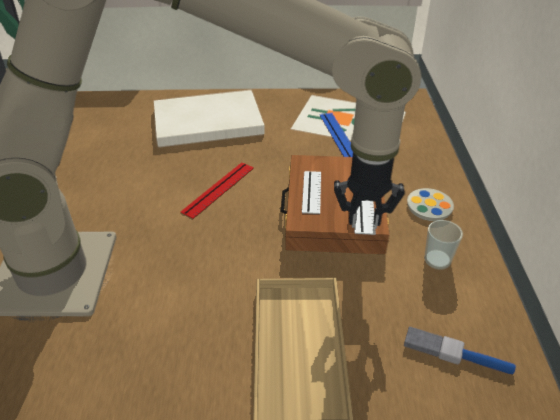

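The ruler is off the box, held near (365,217), and the short ruler is still in place. Moving to the tray.

```bash
python3 to.py 0.5135 -0.286 0.11 0; python3 -m crank '[[-0.06,-0.02,0,-0.01],[-0.14,-0.05,0,-0.03],[-0.22,-0.09,0,-0.05],[-0.3,-0.12,0,-0.07],[-0.38,-0.16,0,-0.083]]' >/dev/null;  python3 to.py 0.5135 -0.286 0.1 0
```

```text
t 11.17 pos [0.6521 0.0161 0.107 ] yang -5.0 F [-0.7  0.6 -2. ] w 0.419 g 109.8
rows [-0.7826 -0.2793 -0.0075] yaw -0.0833
t 11.58 pos [ 0.5742 -0.1309  0.1065] yang 0.06 F [ 0.7 -0.6  0.1] w 0.416 g 109.9
rows [-0.3875 -0.1522  0.0163] yaw 0.0011
```

```bash
python3 -m crank '[[-0.09,-0.03,0,0],[-0.18,-0.07,0,0],[-0.27,-0.1,0,0],[-0.34,-0.13,0,0],[-0.38,-0.15,0,0]]' >/dev/null;python3 -m crank '[[0,0,0,0],[0,0,0,0],[0,0,0,0]]' >/dev/null;  python3 to.py 0.5135 -0.286 0.02 0
python3 - <<'E'
from h import *
s=snap('side','s8');t=snap('top','t8')['color']
cv2.imwrite('pics/c8.png',np.hstack([s['color'][200:420,160:420],t[130:350,300:560]])[:,:,::-1])
E
```

```text
t 12.25 pos [ 0.5155 -0.2806  0.1066] yang 0.03 F [-0.2 -0.2  0.1] w 0.419 g 109.9
rows [-0.0137 -0.0048  0.2166] yaw 0.0005
```

View pics/c8.png

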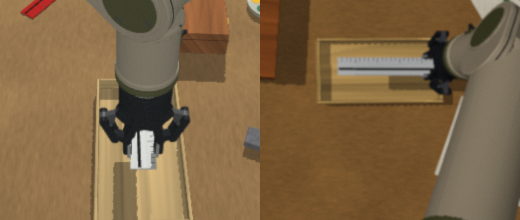

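The ruler hangs over the tray, lined up with it. Its far end is at top pixel (378,196).

```bash
python3 -c "
from h import *
c=np.load('pics/t8.npz')
for z in (.1,.123): print(world(c,[(378,196),(378,188),(378,204)],z).round(4).tolist())"
python3 -m crank '[[-0.013,-0.005,0.03,0],[-0.013,-0.005,0.07,0],[-0.013,-0.005,0.11,0],[-0.013,-0.005,0.13,0],[-0.013,-0.005,0.13,0]]' >/dev/null; python3 to.py 0.5135 -0.286 0 0
```

```text
[[0.5191, -0.0819, 0.1], [0.5376, -0.0823, 0.1], [0.5008, -0.0815, 0.1]]
[[0.5169, -0.0772, 0.123], [0.5349, -0.0776, 0.123], [0.4989, -0.0768, 0.123]]
t 12.77 pos [ 0.512  -0.286   0.0527] yang 0.02 F [ 0.   0.  -1.1] w 0.417 g 109.9
rows [-0.0003  0.0042  0.1318] yaw 0.0003
```

```bash
python3 -m crank '[[0,0,0.03,0],[0,0,0.06,0],[0,0,0.085,0],[0,0,0.1,0],[0,0,0.1,0]]' >/dev/null; python3 -m crank '[[0,0,0.003,0],[0,0,0.005,0],[0,0,0.005,0]]'
```

```text
clock: 13.43
position: [0.5135, -0.2871, 0.0136]
ee_rot: [0.707, 0.707, 0.0, 0.0]
ft_force: [-0.1, -0.7, -0.5]
grip_width: 0.413
grasp_force: 109.9
```

```bash
python3 -m crank '[[0,0,0.003,0],[0,0,0.005,0],[0,0,0.005,0]]'
```

```text
clock: 13.68
position: [0.5132, -0.2869, 0.0112]
ee_rot: [0.707, 0.707, 0.0, 0.0]
ft_force: [-0.2, -1.1, -0.2]
grip_width: 0.419
grasp_force: 109.9
```

```bash
python3 -m crank '[[0,0,0.003,0],[0,0,0.007,0],[0,0,0.01,0],[0,0,0.01,0]]'
```

```text
clock: 14.02
position: [0.513, -0.2868, 0.0069]
ee_rot: [0.707, 0.707, -0.0, -0.0]
ft_force: [-0.5, 0.4, -0.6]
grip_width: 0.417
grasp_force: 109.9
```

```bash
python3 -m crank '[[0,0,0.003,0],[0,0,0.005,0],[0,0,0.005,0]]'
```

```text
clock: 14.27
position: [0.5131, -0.2868, 0.005]
ee_rot: [0.707, 0.707, -0.0, -0.0]
ft_force: [0.1, 0.1, -1.3]
grip_width: 0.415
grasp_force: 109.9
```

```bash
python3 -m crank '[[0,0,0.003,0],[0,0,0.005,0],[0,0,0.005,0]]'
```

```text
clock: 14.52
position: [0.5131, -0.2868, 0.003]
ee_rot: [0.707, 0.707, 0.0, -0.0]
ft_force: [0.5, -0.2, -1.2]
grip_width: 0.418
grasp_force: 109.9
```

```bash
python3 -m crank '[[0,0,0.002,0],[0,0,0.004,0],[0,0,0.004,0]]'
```

```text
clock: 14.77
position: [0.5131, -0.2869, 0.0014]
ee_rot: [0.707, 0.707, 0.0, -0.0]
ft_force: [-0.7, -0.5, -1.1]
grip_width: 0.417
grasp_force: 109.9
```

```bash
python3 -m crank '[[0,0,0.002,0],[0,0,0.004,0],[0,0,0.004,0]]'
```

```text
clock: 15.02
position: [0.5133, -0.287, 0.001]
ee_rot: [0.707, 0.707, 0.0, -0.0]
ft_force: [-4.1, 3.5, 12.2]
grip_width: 0.415
grasp_force: 116.5
```

The tips are on the tray floor. I'll back off slightly and open.

```bash
python3 -m crank '[[0,0,-0.003,0],[0,0,-0.003,0],[0,0,-0.003,0]]' - 20 >/dev/null; python3 -m crank '[[0,0,0,0],[0,0,0,0],[0,0,0,0],[0,0,0,0],[0,0,0,0]]' 0.35 20; python3 -m crank '[[0,0,0,0],[0,0,-0.04,0],[0,0,-0.1,0],[0,0,-0.18,0],[0,0,-0.25,0]]'; python3 -m crank '[[-0.05,0,-0.1,0],[-0.1,0,-0.2,0],[-0.1,0,-0.3,0],[-0.1,0,-0.3,0],[-0.1,0,-0.3,0]]' >/dev/null
python3 - <<'E'
from h import *
s=snap('side','s9');t=snap('top','t9')['color']
ruler(imaging.camera('top'),(362,174,478,228),.009)
cv2.imwrite('pics/c9.png',np.hstack([s['color'][140:420,160:430],t[100:380,190:560]])[:,:,::-1])
E
```

```text
clock: 15.68
position: [0.5132, -0.2869, 0.0012]
ee_rot: [0.707, 0.707, 0.0, -0.0]
ft_force: [-0.0, 0.2, -0.8]
grip_width: 0.675
grasp_force: 0.0
clock: 16.1
position: [0.5129, -0.287, 0.1025]
ee_rot: [0.707, 0.707, -0.0, -0.0]
ft_force: [1.5, 0.7, 0.4]
grip_width: 0.672
grasp_force: 0.0
ctr [ 513.9 -203.2] size [241.   41.5] ang 88.81
```

View pics/c9.png

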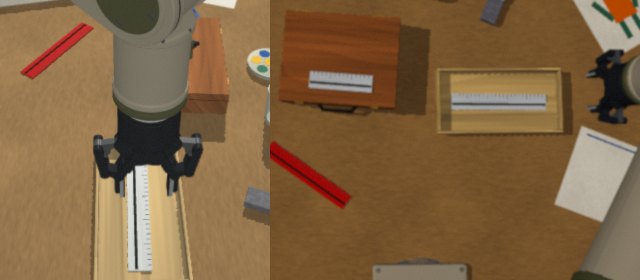

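The long ruler lies flat in the tray, centred to within about 3 mm at top pixels (451–547, 102). The short ruler is undisturbed on the box and the gripper is clear.

```bash
python3 -m crank '[[0,0,0,0],[0,0,0,0],[0,0,0,0]]' >/dev/null; python3 -c "
from workcell import manip;print(manip.hand_in())"
```

```text
the job is handed in; nothing more can be done
None
```

The long ruler lies flat and released in the tray, about 3 mm or less from its centre by the top camera, the short ruler looks undisturbed on the box, and I handed the job in about 17 s into the 48 s limit; the hand-in returned no verdict.

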